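# Press a slot-car wheel home with the bench ratchet clamp, then release it

## Task

Press the loose outer wheel of the axle set fully home against its brass collar with the ratchet clamp: pump the clamp's trigger to walk the jaw up to the wheel and push it on, and finish with one firm squeeze held for a moment, not so hard that the hub is crushed. Then hold the release tab down until the jaw has run all the way back, and leave the axle set lying in its cradle and everything around undisturbed.

Things in the scene. Friction and masses are not known exactly. Their poses are not given: they have to be found in the camera images.
- press: Fixed plywood board 345 x 100 x 18 mm with a black ratchet bar clamp, handle up. Origin: on the table under the body jaw's face, on the bar's centre line; x along the bar towards the moving bar jaw, z up. On y = 0 from +x to -x: bar jaw, axle set in V cradle, body jaw (x -14 to 0 mm, 106 mm high), trigger, handle, release tab. Housing below trigger and handle: 34 mm wide, 63 mm high.
- handle_back (a point): Middle of the back face of the fixed pistol handle, 107 mm above the table (x = -113 mm in the press frame). The handle is 16 mm thick along x, 24 mm wide, its top 132 mm high. From trigger front to handle back: 63 mm at rest, 29 mm fully squeezed.
- trigger_face (a point): Middle of the trigger's front face (towards the body jaw), 107 mm above the table and at press x = -50 mm at rest; moves with it. The trigger is an upright grey blade 18 mm wide, 8 mm thick, free from 65 to 128 mm above the table, leaning 0.2 rad to the body jaw at rest with 36 mm free in front of it. Squeezed towards the handle (press -x), 34 mm at this height; springs back when let go.
- trigger (a joint): Trigger angle, rad: 0 at rest, 0.4 at its stop; pivot at press x = -72 mm, 24 mm above the table. From about 0.12 rad on it drives the bar, 24 mm per rad, and past 0.35 the next tooth (5 mm) is kept. Let it back to rest before each stroke. Force on the face: 2 N free, 4 to 6 N driving, 8 to 10 N pushing the wheel on; wheel home: climbs steeply, 3 to 6 N per mm. 13 to 19 N is a good last squeeze, 16 N best.
- tab_top (a point): Middle of the top of the release tab, a ribbed steel thumb plate 22 (along x) x 24 mm behind the handle, 63 mm above the table at rest, x = -160 mm in the press frame. Its near edge is 36 mm behind the handle. Pressed straight down; the bar is free from 6 mm down, the stop is at 9 mm.
- tab (a joint): Release tab angle, rad: 0 up, 0.18 fully down (9 mm). Sprung: 2 to 5 N, up to 12 N while the bar is under load. Beyond 0.12 rad the bar's return spring runs it back in about half a second, as long as the tab is held down and the trigger is at rest.
- bar (a joint): Travel of the toothed bar, m: 0 = bar jaw fully back (open), grows as the jaw advances, limit 0.030. Starts at 0 to 0.005; 0.017 to 0.023 when the jaw has the wheel home.
- jaw: Black nylon jaw on the end of the bar with a round rubber pad 22 mm across, 85 mm above the table; advances towards press -x. It flexes 1 mm per 50 N. To seat the wheel properly it must push with more than 28 N for a moment; above 55 N the hub is crushed. Force on the trigger face = 4 to 5 N + 0.29 x jaw force. Origin: as the press's when fully back.
- jaw_face (a point): Centre of the face of the jaw's rubber pad (the face towards the wheel); 105 mm along x in the press frame when fully back.
- axle: Rear axle set, loose in an aluminium V cradle (press x 31 to 59 mm): brass collar 10 mm dia x 42 mm, a wheel 28 mm dia x 20 mm home at its -x end by a white gear, the other wheel sitting out at the +x end. Origin: on the axle, mid collar, 85 mm above the table; x along the axle, parallel to the bar. It slides 1 to 8 mm until its -x wheel meets the stop.
- wheel (a joint): Gap between the outer wheel's hub and the end of the collar, m: 0 = fully home; starts at 0.006 to 0.010. It is a press fit that moves at 12 N.
- wheel_face (a point): Centre of the outer face of the outer wheel, facing the bar jaw.
- sander: Bystander: steel tyre sanding block 110 x 42 x 26 mm, flat beside the press on the track side.
- spare: Bystander: spare wheel 28 mm dia, 20 mm high, lying flat beside the press on the track side.
- insulator: Bystander: ribbed white ceramic insulator post 38 mm dia, 66 mm high, near the jaw end of the press on the robot's side.
- driver: Bystander: screwdriver 170 mm long, lying beside the press on the track side.
- ashtray: Bystander: green glass ashtray 110 mm dia, 32 mm high.
- throttle: Bystander: red plastic hand throttle about 90 x 130 x 32 mm, lying on its side.
- car: Bystander: white slot car 170 x 76 x 46 mm.
- stop_face (a point): Centre of the rubber pad (22 mm dia) of the screw stop in the body jaw, 85 mm above the table, facing the bar jaw. The stop is set 0 to 5.5 mm out of the body jaw's face, differently each time, and stands still; the axle set's -x wheel ends up against it.
There are look-alikes about, which are no part of the job. What is meant by the axle is not pink or turquoise, and is the smaller of those in its own colour.

How it is judged:
On the way:
1. the wheel is home against its collar (gap under 1 mm) and the bar jaw is pressing on it with 28 to 55 N, for 0.2 s (value of joint wheel below 0.001 m and contact force between jaw and axle above 28 N), for 0.2 s.
At the end, for the whole second after the job is handed in: The outer wheel is home (gap under 1 mm), the bar jaw has run fully back (bar within 2 mm of its open stop) and is off the wheel, trigger and release tab are back at rest, and the axle set lies at rest in its cradle (height within 3 mm, aligned within 0.08 rad with the bar) (value of joint wheel below 0.001 m and value of joint bar below 0.002 m and value of joint trigger below 0.06 rad and value of joint tab below 0.03 rad and contact force between jaw and axle below 0.5 N and z of axle in the frame of press between 0.082 and 0.088 m and x of axle in the frame of press between 0.037 and 0.052 m and angle between the x axis of axle and the x axis of press, either way round below 0.08 rad and linear speed of axle below 0.02 m/s); the robot touches nothing.
It fails at once if the hub is crushed: the jaw presses the axle set with more than 55 N (contact force between jaw and axle above 55 N).
It fails at once if the axle set is lifted out of its cradle or knocked askew (z of axle in the frame of press above 0.093 m or angle between the x axis of axle and the x axis of press, either way round above 0.15 rad).
It fails at once if a bystander on the table is shoved more than 20 mm (distance of any of sander, spare, insulator, driver, ashtray, throttle, car from where it was at the start of the episode above 0.02 m).
It also fails if it takes over 64 s, if anything falls off the work surface, if the arm or the gripper's body presses on something with over 40 N, if the wrist force passes 120 N, or if a joint passes its speed limit or range.

## Robot

A 6-joint arm with a two-finger parallel gripper is mounted at the origin on the work surface. World frame = base frame: x ahead of the robot, y to its left, z up, the work surface at z = 0. Lengths are in m, angles in rad, forces in N, time in s.
With the tool pointing down it reaches from about 0.35 to 0.975 m from the base axis. Payload 4.9 kg.
Tool frame: the origin (TCP) lies midway between the tips of the shut fingers; the grasp point (between the pads) lies ctrl.grip_depth behind it (ctrl.grip_depth is the distance from the TCP to the grasp point, in m); y points along the fingers, z is the direction in which the jaws open and shut, and the axes are right-handed (so a half turn about y gives the same grasp; the last joint's range is limited). The gripper opens to 85 mm and grips with 20 to 120 N. Pads are 22 mm wide; open, the fingers measure 114 mm over their backs; the gripper's body (76 mm by 85 mm) begins 54 mm behind the grasp point. The pads swing forward as they close: fully open they stand 13 mm farther back than shut.
Start: joints at [1.229, 0.053, 1.613, -0, 1.476, -0.119], TCP at [0.138, 0.61, 0.231] pointing down, gripper open.
Joint ranges: [-3.01, 3.01], [-1.01, 2.22], [0.06, 2.58], [-1.02, 4.17], [0.09, 2.62], [-3.14, 3.14]. Speed limits (rad/s): [2.57, 2.57, 3.14, 3.14, 3.14, 3.14].

## Interface

Orientations are given as a rotation vector (axis times angle).
In Python, from station import ctrl gives the robot as it stands.
- The arm moves only by the tool jog_arm, never from a script. Its argument "moves" is a list of rows, each a list of 6 numbers: the shift along the tool's x, y, z in mm, then the turn, a rotation vector about the tool's x, y, z in rad. In form: [[x, y, z, wx, wy, wz], ...]. A call has 1 to 12 rows; each row shifts and turns the commanded pose from where the row before left it, along the tool's axes as they then stand; what a row does not reach is not made up. A row lasts 1/10 s, in which the tool goes at most 50 mm and 8.59 degrees, less where a joint would pass 70% of its speed; a pose out of reach is approached as far as the arm can. A call is refused whole if a number of a shift passes 50 or a number of a turn 0.15, either way. A call with a gripper value outside its range is refused whole. "grip" is the finger opening in mm, from 0 to 85.4, set as the call begins (left out, the last holds). The fingers move at their own pace and stop on an object; "grip_force" is the grip in N (left out, the last holds). Time passes only in rows, so rows that do not move let the fingers close. It gives the time, the measured TCP pose, the force and the opening at its end, in the units of the state.
- ctrl.get_obs(): the state, without advancing time (a new reading comes with each control period).
- ctrl.get_image(name): name is "scene" or "side" or "wrist"; returns the picture (420x560x3 uint8, red, green, blue); there is no depth.
- ctrl.camera_params(name): a dict with "fx", "fy", "cx", "cy" (pixels), "pose" (4x4, takes a point from camera to world coordinates); the wrist camera has in their place "T_tool_cam" (4x4, takes a point from camera to tool coordinates, whose origin is the TCP and whose axes are the tool frame's). Camera axes: x right, y up, looking along -z (the intrinsics and any distortion apply to the point x, -y, -z); pixel columns grow to the right and rows downward; lengths in m; the calibration is good to about 2 mm. A picture is of the moment at which its call begins: read the wrist's pose just before it. camera_params takes no time and is no camera call.
- ctrl.finish_job(): hands the job in, once; it reports no verdict.
The state is a dict: "t": time; "q": joint angles; "dq": joint speeds; "effort": joint torques, N m; "tool_pos": TCP position; "tool_rot": TCP orientation; "contact_force": force on the tool from outside, world axes, zero at the start; "wrist_torque": the same for the moment, N m; "opening": finger opening in m.
Only numpy, scipy, OpenCV 4.12 (cv2) and the standard library are available. Lean on these libraries where they do the work, as an engineer would, in place of code of your own. Each camera call takes 0.05 s, during which the arm holds its last target. There are 200 camera calls.

## Working session

There is one attempt and no reset: what is moved stays moved. The work goes in short steps, Python scripts to look and compute and a tool call to move; the robot and the scene stay as the last step left them, time stands still between calls to the robot, and variables do not carry over. Pictures are saved under pics/ and viewed, about 8 in all and at most 12, crops included, and the job is handed in when it is done.

Besides the shell and the picture viewer there is one more tool, called after "Emit:" in YAML: its name, and indented under it one key for each argument. jog_arm: Moves the arm, as the interface text tells. Its arguments: {"type":"object","properties":{"moves":{"type":"array","items":{"type":"array","items":{"type":"number"}}},"grip":{"type":"number"},"grip_force":{"type":"number"}},"required":["moves"]}

```bash
mkdir -p pics; cat > h.py <<'E'
import numpy as np, cv2
from scipy.spatial.transform import Rotation as R
from station import ctrl
def snap(n,f):
    o=ctrl.get_obs(); im=ctrl.get_image(n)[:,:,::-1]; cv2.imwrite(f,im); return o,im
def cam(n,o=None):
    p=ctrl.camera_params(n)
    if 'pose' in p: T=np.array(p['pose'])
    else:
        W=np.eye(4);W[:3,:3]=R.from_rotvec(o['tool_rot']).as_matrix();W[:3,3]=o['tool_pos'];T=W@np.array(p['T_tool_cam'])
    return p,T
def ray(n,uv,o=None):
    p,T=cam(n,o); d=np.array([(uv[0]-p['cx'])/p['fx'],-(uv[1]-p['cy'])/p['fy'],-1]); 
    return T[:3,3],T[:3,:3]@d
def onz(n,uv,z,o=None):
    c,d=ray(n,uv,o); return c+d*(z-c[2])/d[2]
def tri(rays):
    A=0;b=0
    for c,d in rays:
        d=d/np.linalg.norm(d);P=np.eye(3)-np.outer(d,d);A=A+P;b=b+P@c
    return np.linalg.solve(A,b)
def proj(n,X,o=None):
    p,T=cam(n,o); x=T[:3,:3].T@(np.array(X)-T[:3,3]); return p['cx']+p['fx']*x[0]/-x[2],p['cy']-p['fy']*x[1]/-x[2]
E
python3 - <<'E'
from h import *
a=snap('scene','pics/a.png')[1]; b=snap('side','pics/b.png')[1]; o,c=snap('wrist','pics/c.png')
print({k:np.round(v,3) for k,v in o.items()})
for n in('scene','side','wrist'): print(n,ctrl.camera_params(n))
print(ctrl.grip_depth)
E
```

```text
{'t': np.float64(0.1), 'q': array([ 1.229,  0.053,  1.614,  0.   ,  1.476, -0.119]), 'dq': array([-0.001, -0.003, -0.003,  0.001, -0.002, -0.   ]), 'effort': array([ 0.0000e+00, -3.9490e+01, -3.7136e+01, -0.0000e+00,  4.0000e-03,
        0.0000e+00]), 'tool_pos': array([0.138, 0.609, 0.23 ]), 'tool_rot': array([-1.566,  0.175, -0.175]), 'contact_force': array([-0.573,  0.093, -0.754]), 'wrist_torque': array([-0.027,  0.056,  0.   ]), 'opening': np.float64(0.085)}
scene {'fx': 433.28743855787417, 'fy': 433.28743855787417, 'cx': 271.99137823663824, 'cy': 210.42389620707257, 'pose': array([[-0.86405866, -0.29723664,  0.40626717,  1.11299597],
       [ 0.50304705, -0.53968567,  0.675043  ,  0.74623488],
       [ 0.01860906,  0.78764825,  0.61584409,  0.93054912],
       [ 0.        ,  0.        ,  0.        ,  1.        ]])}
side {'fx': 487.08971201655976, 'fy': 487.08971201655976, 'cx': 274.83295161057765, 'cy': 208.96816215202898, 'pose': array([[-0.98025799,  0.11079051, -0.16376732,  0.3624433 ],
       [-0.1975618 , -0.51541355,  0.83385742,  0.83410864],
       [ 0.0079756 ,  0.84974957,  0.52712623,  0.71843861],
       [ 0.        ,  0.        ,  0.        ,  1.        ]])}
wrist {'fx': 291.0944190777434, 'fy': 291.0944190777434, 'cx': 283.79218551760897, 'cy': 209.74422650359605, 'T_tool_cam': array([[-2.79924269e-04, -9.44827214e-01, -3.27569012e-01,
        -8.53327938e-02],
       [-8.48685724e-04,  3.27569132e-01, -9.44826833e-01,
        -1.41769236e-01],
       [ 9.99999601e-01,  1.35231840e-05, -8.93555918e-04,
         9.71893462e-04],
       [ 0.00000000e+00,  0.00000000e+00,  0.00000000e+00,
         1.00000000e+00]])}
0.0187
```

View pics/a.png

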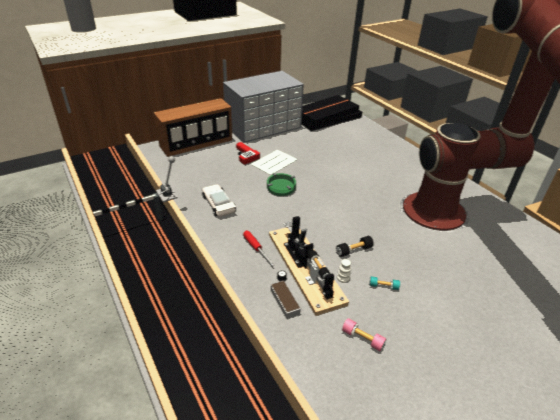

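View pics/b.png

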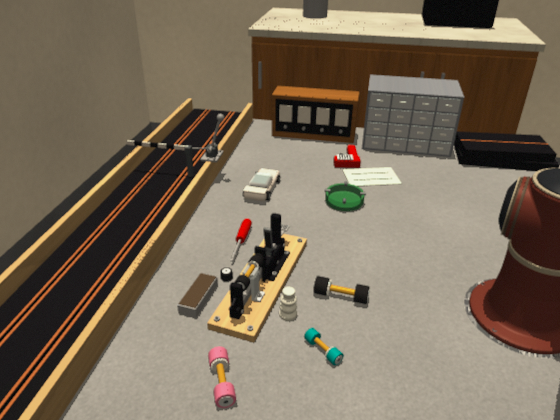

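Scene and side views: the press board is at scene (310,268) and side (262,282). Axle candidates in the side view are black in the cradle (250,270), a larger black one loose on the table (342,290), turquoise (324,345) and pink (221,375). I choose the one in the cradle, since it is the smaller black one. Next is a close crop to check it.

```bash
python3 - <<'E'
from h import *
a=cv2.imread('pics/a.png');b=cv2.imread('pics/b.png')
A=cv2.resize(a[205:325,255:365],None,fx=3.6,fy=3.6,interpolation=2)
B=cv2.resize(b[200:340,205:315],None,fx=3.6,fy=3.6,interpolation=2)
H=max(A.shape[0],B.shape[0]);A=cv2.copyMakeBorder(A,0,H-A.shape[0],0,0,0)
cv2.imwrite('pics/d.png',np.hstack([A,B]))
for n,im,roi in(('scene',a,(225,205,365,325)),('side',b,(200,225,320,340))):
    h=cv2.cvtColor(im,cv2.COLOR_BGR2HSV);m=cv2.inRange(h,(10,70,90),(25,255,255))
    k=np.zeros_like(m);k[roi[1]:roi[3],roi[0]:roi[2]]=255;m&=k
    m=cv2.morphologyEx(m,cv2.MORPH_OPEN,np.ones((2,2)))
    n_,l,s,_=cv2.connectedComponentsWithStats(m)
    pts=np.vstack([np.argwhere(l==i)[:,::-1] for i in range(1,n_) if s[i,4]>60]).astype(np.float32)
    print(n,s[1:].tolist())
    W=np.array([onz(n,p,.018)[:2] for p in pts],np.float32)
    r=cv2.minAreaRect(W);print(r,cv2.boxPoints(r).round(3).tolist())
E
```

```text
scene [[270, 229, 80, 87, 1638], [300, 231, 2, 4, 8], [305, 239, 5, 7, 24], [351, 242, 14, 8, 67], [315, 258, 11, 12, 53], [226, 281, 30, 45, 483], [274, 283, 26, 29, 367]]
((0.6097069978713989, 0.03596441447734833), (0.42220285534858704, 0.3433348834514618), 40.88520431518555) [[0.33799999952316284, 0.02800000086426735], [0.5619999766349792, -0.23199999332427979], [0.8820000290870667, 0.04399999976158142], [0.6570000052452087, 0.30399999022483826]]
side [[208, 234, 100, 107, 2721], [260, 240, 7, 9, 39], [254, 254, 2, 2, 4], [246, 265, 10, 13, 72], [246, 266, 2, 2, 4], [244, 269, 2, 2, 4], [241, 272, 3, 4, 10], [201, 275, 15, 24, 218], [316, 338, 5, 3, 12]]Traceback (most recent call last):
  File "<stdin>", line 14, in <module>
  File "h.py", line 16, in onz
    c,d=ray(n,uv,o); return c+d*(z-c[2])/d[2]
        ~~~^^^^^^^^
  File "h.py", line 13, in ray
    p,T=cam(n,o); d=np.array([(uv[0]-p['cx'])/p['fx'],-(uv[1]-p['cy'])/p['fy'],-1]);
        ~~~^^^^^
  File "h.py", line 7, in cam
    p=ctrl.camera_params(n)
ValueError: time passes only in moves, steps and waits
```

View pics/d.png

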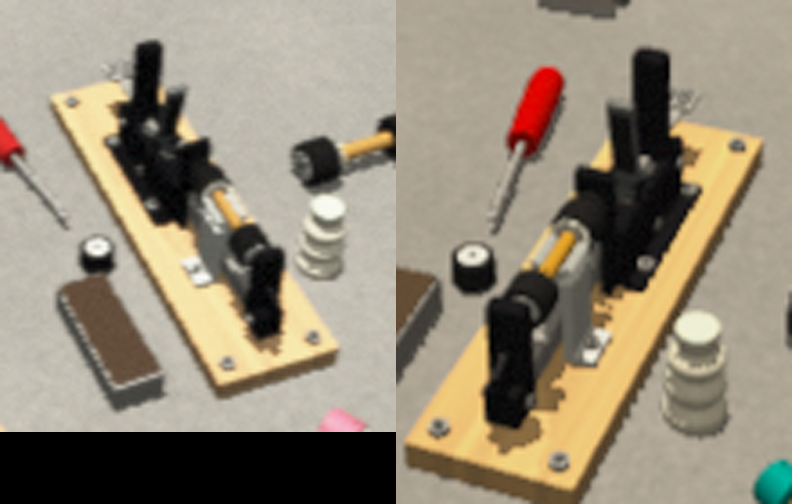

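The close crop confirms it: in the cradle is a black-wheeled axle with a brass collar, its outer wheel facing the bar jaw. The handle top is at scene (296,217) / side (276,214), and the trigger top at scene (304,230) / side (268,229).

```bash
sed -i 's/    p=ctrl.camera_params(n)/    p=CP[n]/; s/^def snap/import pickle,os\nif not os.path.exists("cp.pkl"): pickle.dump({n:ctrl.camera_params(n) for n in("scene","side","wrist")},open("cp.pkl","wb"))\nCP=pickle.load(open("cp.pkl","rb"))\ndef snap/' h.py
python3 - <<'E'
from h import *
S=lambda x,y:(x/3.6+255-.5,y/3.6+205-.5)
D=lambda x,y:((x-396)/3.6+205-.5,y/3.6+200-.5)
for nm,n,p in(('backL','scene',S(52,97)),('nearL','scene',S(220,383)),('nearR','scene',S(335,347)),('backR','side',D(763,143)),('nearL','side',D(406,447)),('nearR','side',D(577,490))):
    print(nm,n,onz(n,p,.018).round(4))
for nm,a,b in(('handletop',S(148,42),D(652,52)),('trigtop',S(177,90),D(622,103)),('jawtop',S(266,252),D(512,303)),('bodyjawtop',S(196,145),D(594,172))):
    print(nm,tri([ray('scene',a),ray('side',b)]).round(4))
E
```

```text
backL scene [ 0.5749 -0.1638  0.018 ]
nearL scene [0.6269 0.1743 0.018 ]
nearR scene [0.5318 0.1888 0.018 ]
backR side [ 0.4752 -0.1508  0.018 ]
nearL side [0.6256 0.1753 0.018 ]
nearR side [0.5265 0.1867 0.018 ]
handletop [ 0.5387 -0.0722  0.1321]
trigtop [ 0.5466 -0.0168  0.1274]
jawtop [0.5722 0.1423 0.1008]
bodyjawtop [0.5545 0.0246 0.1048]
```

```bash
cat >> h.py <<'E'
ex=np.array([.1506,.9886,0]);ey=np.array([-.9886,.1506,0]);ez=np.array([0,0,1.]);O=np.array([.5538,.0318,0])
PR=np.stack([ex,ey,ez],1)
Rg=np.stack([-ey,-ez,ex],1)  # tool x=-ey, y down, z=+ex
def st(o=None):
    o=o or ctrl.get_obs(); Rt=R.from_rotvec(o['tool_rot']).as_matrix()
    print('t %.2f press xyz mm'%o['t'],(PR.T@(o['tool_pos']-O)*1000).round(1),'F press',(PR.T@o['contact_force']).round(2),'turn left',R.from_matrix(Rt.T@Rg).as_rotvec().round(3),'open',round(float(o['opening']),4)); return o,Rt
E
python3 - <<'E'
from h import *
print(np.linalg.det(Rg)); o,Rt=st(); print(Rt.round(3))
T=O+ex*-.0815+ez*.23; d=T-o['tool_pos']; print('now axes',(Rt.T@d*1000).round(1),'aligned',(Rg.T@d*1000).round(1))
E
```

```text
1.0000103200000001
t 0.15 press xyz mm [508.1 498.1 230.3] F press [0.22 0.29 0.39] turn left [ 0.002 -0.072 -0.   ] open 0.0855
[[ 0.975 -0.001  0.221]
 [-0.221 -0.002  0.975]
 [-0.    -1.    -0.002]]
now axes [ 539.     1.1 -552.4] aligned [ 4.981e+02  3.000e-01 -5.896e+02]
```

Emit:
jog_arm:
  moves:
    - [0, 0, 0, 0, -0.072, 0]
    - [25, 0, -29, 0, 0, 0]
    - [25, 0, -29, 0, 0, 0]
    - [25, 0, -29, 0, 0, 0]
    - [25, 0, -29, 0, 0, 0]
    - [25, 0, -29, 0, 0, 0]
    - [25, 0, -29, 0, 0, 0]
    - [25, 0, -29, 0, 0, 0]
    - [25, 0, -29, 0, 0, 0]
    - [25, 0, -29, 0, 0, 0]
    - [25, 0, -29, 0, 0, 0]
    - [0, 0, 0, 0, 0, 0]

```text
t: 1.35
tool_pos: [0.3433, 0.2824, 0.2311]
tool_rot: [-1.568, 0.122, -0.123]
contact_force: [-1.1, 0.8, -0.6]
opening: 0.0857
```

Emit:
jog_arm:
  moves:
    - [25, 0, -30, 0, 0, 0]
    - [25, 0, -30, 0, 0, 0]
    - [25, 0, -30, 0, 0, 0]
    - [25, 0, -30, 0, 0, 0]
    - [25, 0, -30, 0, 0, 0]
    - [25, 0, -30, 0, 0, 0]
    - [25, 0, -30, 0, 0, 0]
    - [25, 0, -30, 0, 0, 0]
    - [25, 0, -30, 0, 0, 0]
    - [23, 0, -30, 0, 0, 0]
    - [0, 0, 0, 0, 0, 0]
    - [0, 0, 0, 0, 0, 0]

```text
t: 2.55
tool_pos: [0.5418, -0.0483, 0.2307]
tool_rot: [-1.567, 0.12, -0.118]
contact_force: [-0.5, -0.0, 0.7]
opening: 0.0853
```

```bash
python3 - <<'E'
from h import *
st(); o,im=snap('wrist','pics/e.png')
for nm,X in(('trig',[-50,0,107]),('hback',[-113,0,107]),('htop',[-105,0,132]),('tab',[-160,0,63]),('body',[-7,0,106])):
    print(nm,np.round(proj('wrist',O+PR@np.array(X)/1000,o),0))
E
```

```text
t 2.55 press xyz mm [-8.100e+01 -2.000e-01  2.307e+02] F press [-0.1   0.45  0.75] turn left [-0.001 -0.    -0.001] open 0.0853
trig [315. 203.]
hback [249. 203.]
htop [255. 212.]
tab [211. 191.]
body [359. 203.]
```

View pics/e.png

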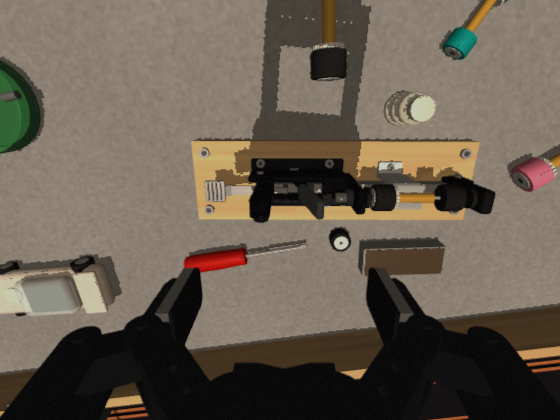

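The wrist view shows the press under the gripper: tab near (216,191), handle top near (260,210), trigger tip near (317,213), body jaw near (354,203). These lie within about 5 px of the predictions. I'll zoom in to check.

```bash
python3 - <<'E'
from h import *
im=cv2.imread('pics/e.png')[140:225,195:380]
im=cv2.convertScaleAbs(cv2.resize(im,None,fx=4.3,fy=4.3,interpolation=2),alpha=1.8,beta=25)
cv2.imwrite('pics/f.png',im)
E
```

```text
(no output)
```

View pics/f.png

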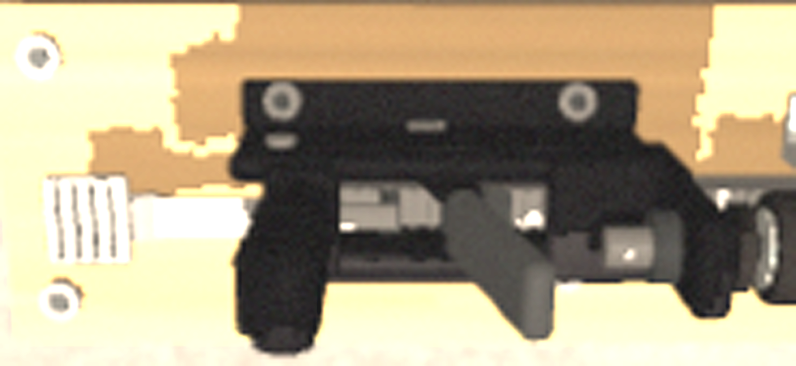

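The zoom shows tab ribs at (215,191), handle top at about (261,208), trigger tip at (319,212) and body jaw top at about (357,205). All are within about 4 mm of the prediction, and the finger has about 10 mm to spare on each side, so I go down.

Emit:
jog_arm:
  moves:
    - [0, 25, 0, 0, 0, 0]
    - [0, 25, 0, 0, 0, 0]
    - [0, 25, 0, 0, 0, 0]
    - [0, 20, 0, 0, 0, 0]
    - [0, 15, 0, 0, 0, 0]
    - [0, 10, 0, 0, 0, 0]
    - [0, 10, 0, 0, 0, 0]
    - [0, 0, 0, 0, 0, 0]

```text
t: 3.4
tool_pos: [0.5411, -0.0482, 0.1002]
tool_rot: [-1.567, 0.12, -0.117]
contact_force: [0.1, -0.2, 0.1]
opening: 0.0857
```

```bash
python3 - <<'E'
from h import *
st(); b=snap('side','pics/g1.png')[1]; o,w=snap('wrist','pics/g2.png')
B=cv2.convertScaleAbs(cv2.resize(b[190:330,205:315],None,fx=4,fy=4,interpolation=2),alpha=1.6,beta=20)
W=cv2.convertScaleAbs(w[100:380,80:440][:, :],alpha=1.6,beta=20)
W=cv2.copyMakeBorder(W,0,B.shape[0]-W.shape[0],0,0,0)
cv2.imwrite('pics/g.png',np.hstack([B,W[:,:]]))
E
```

```text
t 3.40 press xyz mm [-81.    0.5 100.2] F press [-0.18 -0.13  0.09] turn left [-0.     0.001 -0.002] open 0.0857
```

View pics/g.png

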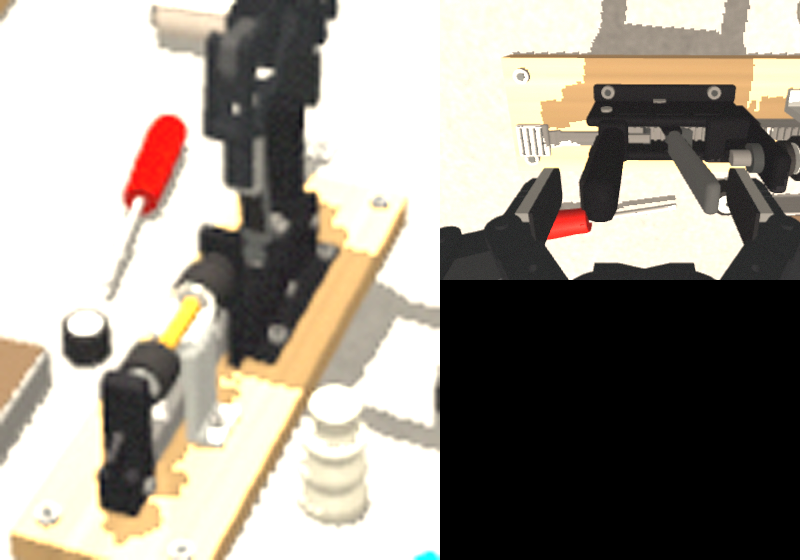

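The view shows the front finger (wrist crop 755,190) just clear in front of the trigger tip (705,195), and the rear finger (540,200) clear behind the handle (600,190). I go down to the trigger's middle and make a first stroke.

Emit:
jog_arm:
  moves:
    - [0, 12, 0, 0, 0, 0]
    - [0, 11, 0, 0, 0, 0]
    - [0, 0, -5, 0, 0, 0]
    - [0, 0, -4, 0, 0, 0]
    - [0, 0, -3, 0, 0, 0]
    - [0, 0, -3, 0, 0, 0]
    - [0, 0, 0, 0, 0, 0]

```text
t: 4.2
tool_pos: [0.5397, -0.0638, 0.0786]
tool_rot: [-1.568, 0.118, -0.119]
contact_force: [-1.0, 1.2, -0.5]
opening: 0.0856
```

```bash
python3 -c "
from h import *
st()"
```

```text
t 4.20 press xyz mm [-96.6  -0.4  78.6] F press [ 1.07  1.15 -0.52] turn left [-0. -0.  0.] open 0.0856
```

Emit:
jog_arm:
  moves:
    - [0, 0, -5, 0, 0, 0]
    - [0, 0, -5, 0, 0, 0]
    - [0, 0, -5, 0, 0, 0]
    - [0, 0, -5, 0, 0, 0]
    - [0, 0, 0, 0, 0, 0]

```text
t: 4.7
tool_pos: [0.5371, -0.0832, 0.079]
tool_rot: [-1.566, 0.118, -0.12]
contact_force: [-1.0, 5.2, 3.5]
opening: 0.0853
```

Emit:
jog_arm:
  moves:
    - [0, 0, -3, 0, 0, 0]
    - [0, 0, -3, 0, 0, 0]
    - [0, 0, -2, 0, 0, 0]
    - [0, 0, 0, 0, 0, 0]

```text
t: 5.1
tool_pos: [0.5361, -0.0891, 0.0785]
tool_rot: [-1.562, 0.118, -0.12]
contact_force: [2.1, 10.8, 1.5]
opening: 0.0853
```

Emit:
jog_arm:
  moves:
    - [0, 0, -2, 0, 0, 0]
    - [0, 0, 0, 0, 0, 0]

```text
t: 5.3
tool_pos: [0.536, -0.0894, 0.0783]
tool_rot: [-1.558, 0.118, -0.121]
contact_force: [3.7, 16.1, 1.6]
opening: 0.0856
```

```bash
python3 -c "
from h import *
st()"
```

```text
t 5.30 press xyz mm [-122.5   -0.6   78.3] F press [16.44 -1.28  1.62] turn left [-0.009 -0.001  0.001] open 0.0856
```

Emit:
jog_arm:
  moves:
    - [0, 0, 8, 0, 0, 0]
    - [0, 0, 8, 0, 0, 0]
    - [0, 0, 8, 0, 0, 0]
    - [0, -4, 8, 0, 0, 0]
    - [0, -10, 6, 0, 0, 0]
    - [0, 0, 3, 0, 0, 0]
    - [0, 0, 0, 0, 0, 0]
    - [0, 0, 0, 0, 0, 0]

```text
t: 6.1
tool_pos: [0.5412, -0.0528, 0.0924]
tool_rot: [-1.568, 0.118, -0.119]
contact_force: [0.3, 0.1, -0.0]
opening: 0.0854
```

```bash
python3 - <<'E'
from h import *
st(); b=snap('side','pics/i1.png')[1];a=snap('scene','pics/i2.png')[1]
st()
g=cv2.imread('pics/b.png');s=cv2.imread('pics/a.png')
f=lambda x:cv2.convertScaleAbs(cv2.resize(x,(400,300),interpolation=2),alpha=1.6,beta=20)
cv2.imwrite('pics/i.png',np.vstack([np.hstack([f(g[250:325,210:310]),f(b[250:325,210:310])]),np.hstack([f(s[235:310,275:375]),f(a[235:310,275:375])])]))
E
```

```text
t 6.10 press xyz mm [-85.6  -0.3  92.4] F press [ 0.15 -0.33 -0.03] turn left [0.001 0.    0.   ] open 0.0854
t 6.20 press xyz mm [-85.6  -0.1  92.1] F press [0.39 0.27 1.19] turn left [ 0.  0. -0.] open 0.0854
```

View pics/i.png

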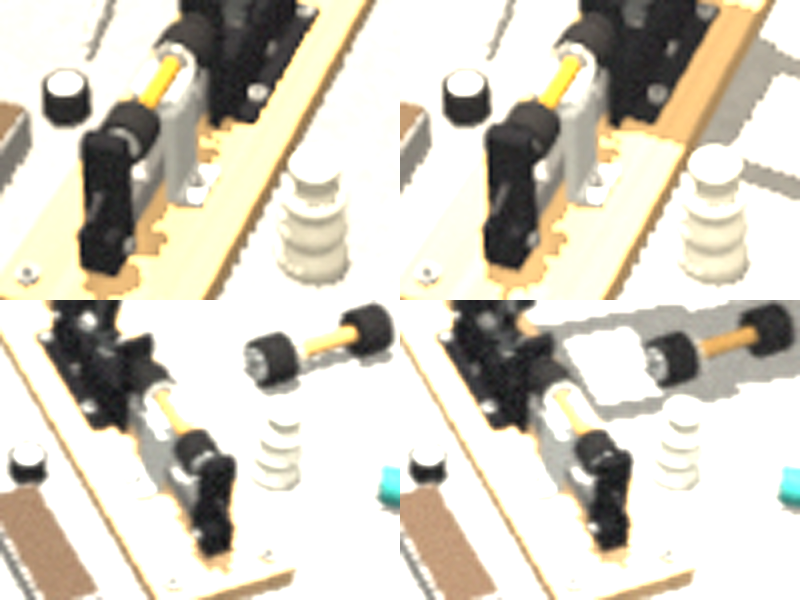

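The jaw has moved about 5 mm towards the wheel: its top went from (107,140) to (113,133) in the side crop. Everything else is unchanged. Second stroke.

Emit:
jog_arm:
  moves:
    - [0, 0, -7, 0, 0, 0]
    - [0, 0, -7, 0, 0, 0]
    - [0, 0, -7, 0, 0, 0]
    - [0, 0, -6, 0, 0, 0]
    - [0, 0, -4, 0, 0, 0]
    - [0, 0, -3, 0, 0, 0]
    - [0, 0, 0, 0, 0, 0]

```text
t: 6.9
tool_pos: [0.5362, -0.0863, 0.0925]
tool_rot: [-1.567, 0.119, -0.119]
contact_force: [-0.5, 4.8, 2.7]
opening: 0.0854
```

Emit:
jog_arm:
  moves:
    - [0, 0, -3, 0, 0, 0]
    - [0, 0, 0, 0, 0, 0]

```text
t: 7.1
tool_pos: [0.5358, -0.0889, 0.0922]
tool_rot: [-1.566, 0.119, -0.119]
contact_force: [1.2, 5.2, 2.0]
opening: 0.0855
```

Emit:
jog_arm:
  moves:
    - [0, 0, -2, 0, 0, 0]
    - [0, 0, 0, 0, 0, 0]

```text
t: 7.3
tool_pos: [0.5355, -0.0906, 0.092]
tool_rot: [-1.566, 0.118, -0.119]
contact_force: [2.2, 5.3, 0.5]
opening: 0.0853
```

Emit:
jog_arm:
  moves:
    - [0, 0, -2, 0, 0, 0]
    - [0, 0, 0, 0, 0, 0]

```text
t: 7.5
tool_pos: [0.5353, -0.0917, 0.0919]
tool_rot: [-1.564, 0.118, -0.119]
contact_force: [2.8, 9.4, 0.3]
opening: 0.0855
```

Emit:
jog_arm:
  moves:
    - [0, 0, -1.5, 0, 0, 0]
    - [0, 0, 0, 0, 0, 0]

```text
t: 7.7
tool_pos: [0.5353, -0.092, 0.0918]
tool_rot: [-1.561, 0.118, -0.12]
contact_force: [3.8, 12.0, 0.2]
opening: 0.0854
```

Emit:
jog_arm:
  moves:
    - [0, 0, -1, 0, 0, 0]
    - [0, 0, 0, 0, 0, 0]

```text
t: 7.9
tool_pos: [0.5352, -0.0921, 0.0917]
tool_rot: [-1.56, 0.118, -0.12]
contact_force: [5.0, 15.5, -0.4]
opening: 0.0854
```

Emit:
jog_arm:
  moves:
    - [0, 0, 9, 0, 0, 0]
    - [0, 0, 9, 0, 0, 0]
    - [0, 0, 9, 0, 0, 0]
    - [0, 0, 9, 0, 0, 0]
    - [0, 0, 7.5, 0, 0, 0]
    - [0, 0, 0, 0, 0, 0]
    - [0, 0, 0, 0, 0, 0]

```text
t: 8.6
tool_pos: [0.5411, -0.0527, 0.0922]
tool_rot: [-1.568, 0.118, -0.118]
contact_force: [-0.1, -0.1, 0.3]
opening: 0.0854
```

Emit:
jog_arm:
  moves:
    - [0, 0, -7, 0, 0, 0]
    - [0, 0, -7, 0, 0, 0]
    - [0, 0, -7, 0, 0, 0]
    - [0, 0, -4, 0, 0, 0]
    - [0, 0, -3, 0, 0, 0]
    - [0, 0, 0, 0, 0, 0]

```text
t: 9.2
tool_pos: [0.5374, -0.0796, 0.0929]
tool_rot: [-1.564, 0.119, -0.12]
contact_force: [0.6, 7.9, 3.9]
opening: 0.0854
```

Emit:
jog_arm:
  moves:
    - [0, 0, -3, 0, 0, 0]
    - [0, 0, 0, 0, 0, 0]

```text
t: 9.4
tool_pos: [0.537, -0.0824, 0.0928]
tool_rot: [-1.564, 0.118, -0.12]
contact_force: [1.3, 7.0, 3.2]
opening: 0.0856
```

Emit:
jog_arm:
  moves:
    - [0, 0, -3, 0, 0, 0]
    - [0, 0, 0, 0, 0, 0]

```text
t: 9.6
tool_pos: [0.5365, -0.0852, 0.0927]
tool_rot: [-1.564, 0.118, -0.12]
contact_force: [1.4, 8.6, 2.7]
opening: 0.0855
```

Emit:
jog_arm:
  moves:
    - [0, 0, -2, 0, 0, 0]
    - [0, 0, 0, 0, 0, 0]

```text
t: 9.8
tool_pos: [0.5362, -0.0871, 0.0925]
tool_rot: [-1.564, 0.118, -0.12]
contact_force: [1.0, 7.8, 1.6]
opening: 0.0855
```

Emit:
jog_arm:
  moves:
    - [0, 0, -2, 0, 0, 0]
    - [0, 0, 0, 0, 0, 0]

```text
t: 10.0
tool_pos: [0.536, -0.0888, 0.0924]
tool_rot: [-1.563, 0.118, -0.12]
contact_force: [3.3, 8.5, 2.1]
opening: 0.0852
```

Emit:
jog_arm:
  moves:
    - [0, 0, -1.5, 0, 0, 0]
    - [0, 0, 0, 0, 0, 0]

```text
t: 10.2
tool_pos: [0.5357, -0.0901, 0.0923]
tool_rot: [-1.563, 0.118, -0.12]
contact_force: [3.3, 9.4, 0.9]
opening: 0.0852
```

Emit:
jog_arm:
  moves:
    - [0, 0, -1.5, 0, 0, 0]
    - [0, 0, 0, 0, 0, 0]

```text
t: 10.4
tool_pos: [0.5355, -0.0915, 0.0921]
tool_rot: [-1.563, 0.118, -0.12]
contact_force: [3.1, 9.8, 1.0]
opening: 0.0855
```

Emit:
jog_arm:
  moves:
    - [0, 0, -1, 0, 0, 0]
    - [0, 0, 0, 0, 0, 0]

```text
t: 10.6
tool_pos: [0.5354, -0.0917, 0.092]
tool_rot: [-1.561, 0.118, -0.12]
contact_force: [4.9, 12.7, -0.1]
opening: 0.0854
```

Emit:
jog_arm:
  moves:
    - [0, 0, 9, 0, 0, 0]
    - [0, 0, 9, 0, 0, 0]
    - [0, 0, 9, 0, 0, 0]
    - [0, 0, 9, 0, 0, 0]
    - [0, 0, 6, 0, 0, 0]
    - [0, 0, 0, 0, 0, 0]
    - [0, 0, 0, 0, 0, 0]

```text
t: 11.3
tool_pos: [0.5411, -0.0527, 0.0922]
tool_rot: [-1.568, 0.118, -0.118]
contact_force: [-0.2, 0.1, -0.5]
opening: 0.085
```

Emit:
jog_arm:
  moves:
    - [0, 0, -7, 0, 0, 0]
    - [0, 0, -7, 0, 0, 0]
    - [0, 0, -4, 0, 0, 0]
    - [0, 0, -2, 0, 0, 0]
    - [0, 0, 0, 0, 0, 0]

```text
t: 11.8
tool_pos: [0.5385, -0.0723, 0.0929]
tool_rot: [-1.566, 0.118, -0.12]
contact_force: [-0.5, 5.4, 4.6]
opening: 0.0855
```

Emit:
jog_arm:
  moves:
    - [0, 0, -2, 0, 0, 0]
    - [0, 0, 0, 0, 0, 0]

```text
t: 12.0
tool_pos: [0.5383, -0.0738, 0.0929]
tool_rot: [-1.566, 0.118, -0.119]
contact_force: [-0.5, 7.0, 4.4]
opening: 0.0855
```

Emit:
jog_arm:
  moves:
    - [0, 0, -2, 0, 0, 0]
    - [0, 0, 0, 0, 0, 0]

```text
t: 12.2
tool_pos: [0.5381, -0.0753, 0.093]
tool_rot: [-1.565, 0.118, -0.12]
contact_force: [-0.3, 8.2, 5.0]
opening: 0.0857
```

Emit:
jog_arm:
  moves:
    - [0, 0, -2, 0, 0, 0]
    - [0, 0, 0, 0, 0, 0]

```text
t: 12.4
tool_pos: [0.5378, -0.0769, 0.093]
tool_rot: [-1.564, 0.118, -0.119]
contact_force: [0.1, 8.4, 4.4]
opening: 0.0851
```

Emit:
jog_arm:
  moves:
    - [0, 0, -2, 0, 0, 0]
    - [0, 0, 0, 0, 0, 0]

```text
t: 12.6
tool_pos: [0.5375, -0.0788, 0.093]
tool_rot: [-1.564, 0.118, -0.119]
contact_force: [0.1, 9.1, 5.6]
opening: 0.0854
```

Emit:
jog_arm:
  moves:
    - [0, 0, -2, 0, 0, 0]
    - [0, 0, 0, 0, 0, 0]

```text
t: 12.8
tool_pos: [0.5372, -0.0809, 0.093]
tool_rot: [-1.564, 0.118, -0.119]
contact_force: [-0.3, 8.4, 5.1]
opening: 0.0856
```

Emit:
jog_arm:
  moves:
    - [0, 0, -2, 0, 0, 0]
    - [0, 0, 0, 0, 0, 0]

```text
t: 13.0
tool_pos: [0.5369, -0.0828, 0.0929]
tool_rot: [-1.564, 0.118, -0.119]
contact_force: [0.6, 8.1, 4.9]
opening: 0.0853
```

Emit:
jog_arm:
  moves:
    - [0, 0, -2, 0, 0, 0]
    - [0, 0, 0, 0, 0, 0]

```text
t: 13.2
tool_pos: [0.5366, -0.0848, 0.0928]
tool_rot: [-1.564, 0.118, -0.12]
contact_force: [0.6, 8.9, 3.5]
opening: 0.0857
```

Emit:
jog_arm:
  moves:
    - [0, 0, -2, 0, 0, 0]
    - [0, 0, 0, 0, 0, 0]

```text
t: 13.4
tool_pos: [0.5363, -0.0868, 0.0927]
tool_rot: [-1.564, 0.118, -0.119]
contact_force: [0.9, 8.3, 4.1]
opening: 0.0853
```

Emit:
jog_arm:
  moves:
    - [0, 0, -1.5, 0, 0, 0]
    - [0, 0, 0, 0, 0, 0]

```text
t: 13.6
tool_pos: [0.536, -0.0881, 0.0926]
tool_rot: [-1.564, 0.118, -0.12]
contact_force: [1.2, 9.4, 3.1]
opening: 0.0852
```

Emit:
jog_arm:
  moves:
    - [0, 0, -1.5, 0, 0, 0]
    - [0, 0, 0, 0, 0, 0]

```text
t: 13.8
tool_pos: [0.5358, -0.0892, 0.0924]
tool_rot: [-1.563, 0.118, -0.12]
contact_force: [1.9, 10.7, 2.8]
opening: 0.0856
```

Emit:
jog_arm:
  moves:
    - [0, 0, -1.5, 0, 0, 0]
    - [0, 0, 0, 0, 0, 0]

```text
t: 14.0
tool_pos: [0.5357, -0.0902, 0.0923]
tool_rot: [-1.562, 0.118, -0.12]
contact_force: [3.7, 11.4, 1.4]
opening: 0.0857
```

Emit:
jog_arm:
  moves:
    - [0, 0, -1, 0, 0, 0]
    - [0, 0, 0, 0, 0, 0]

```text
t: 14.2
tool_pos: [0.5355, -0.0909, 0.0922]
tool_rot: [-1.561, 0.118, -0.12]
contact_force: [3.2, 12.9, 1.4]
opening: 0.0855
```

Emit:
jog_arm:
  moves:
    - [0, 0, -0.7, 0, 0, 0]
    - [0, 0, 0, 0, 0, 0]

```text
t: 14.4
tool_pos: [0.5355, -0.0914, 0.0922]
tool_rot: [-1.561, 0.118, -0.12]
contact_force: [3.2, 12.7, 2.6]
opening: 0.0856
```

Emit:
jog_arm:
  moves:
    - [0, 0, -0.7, 0, 0, 0]
    - [0, 0, 0, 0, 0, 0]
    - [0, 0, 0, 0, 0, 0]

```text
t: 14.7
tool_pos: [0.5354, -0.0917, 0.0921]
tool_rot: [-1.56, 0.118, -0.12]
contact_force: [3.9, 14.9, 1.2]
opening: 0.0852
```

```bash
python3 -c "
from h import *
st()"
```

```text
t 14.70 press xyz mm [-124.8   -0.4   92.1] F press [15.35 -1.61  1.21] turn left [-0.008 -0.     0.001] open 0.0852
```

Emit:
jog_arm:
  moves:
    - [0, 0, 9, 0, 0, 0]
    - [0, 0, 9, 0, 0, 0]
    - [0, 0, 9, 0, 0, 0]
    - [0, 0, 9, 0, 0, 0]
    - [0, 0, 7, 0, 0, 0]
    - [0, 0, 0, 0, 0, 0]
    - [0, 0, 0, 0, 0, 0]

```text
t: 15.4
tool_pos: [0.5411, -0.0526, 0.0922]
tool_rot: [-1.568, 0.118, -0.118]
contact_force: [0.7, 0.3, -0.4]
opening: 0.0853
```

Emit:
jog_arm:
  moves:
    - [0, 0, -6, 0, 0, 0]
    - [0, 0, -4, 0, 0, 0]
    - [0, 0, -2, 0, 0, 0]
    - [0, 0, 0, 0, 0, 0]

```text
t: 15.8
tool_pos: [0.5396, -0.0648, 0.0926]
tool_rot: [-1.567, 0.119, -0.12]
contact_force: [0.5, 3.0, 2.0]
opening: 0.0856
```

Emit:
jog_arm:
  moves:
    - [0, 0, -2, 0, 0, 0]
    - [0, 0, 0, 0, 0, 0]

```text
t: 16.0
tool_pos: [0.5393, -0.0663, 0.0925]
tool_rot: [-1.567, 0.118, -0.119]
contact_force: [0.3, 2.7, 1.6]
opening: 0.0853
```

Emit:
jog_arm:
  moves:
    - [0, 0, -2, 0, 0, 0]
    - [0, 0, 0, 0, 0, 0]

```text
t: 16.2
tool_pos: [0.5391, -0.068, 0.0926]
tool_rot: [-1.567, 0.118, -0.119]
contact_force: [0.3, 5.1, 4.6]
opening: 0.0858
```

Emit:
jog_arm:
  moves:
    - [0, 0, -1.5, 0, 0, 0]
    - [0, 0, 0, 0, 0, 0]

```text
t: 16.4
tool_pos: [0.5389, -0.0692, 0.0928]
tool_rot: [-1.566, 0.118, -0.119]
contact_force: [1.4, 6.3, 4.1]
opening: 0.0853
```

Emit:
jog_arm:
  moves:
    - [0, 0, -1.5, 0, 0, 0]
    - [0, 0, 0, 0, 0, 0]

```text
t: 16.6
tool_pos: [0.5387, -0.0704, 0.0928]
tool_rot: [-1.566, 0.118, -0.119]
contact_force: [0.1, 6.7, 4.7]
opening: 0.0854
```

Emit:
jog_arm:
  moves:
    - [0, 0, -1.5, 0, 0, 0]
    - [0, 0, 0, 0, 0, 0]

```text
t: 16.8
tool_pos: [0.5386, -0.0716, 0.0929]
tool_rot: [-1.565, 0.118, -0.119]
contact_force: [0.2, 6.9, 5.6]
opening: 0.0855
```

Emit:
jog_arm:
  moves:
    - [0, 0, -1.5, 0, 0, 0]
    - [0, 0, 0, 0, 0, 0]

```text
t: 17.0
tool_pos: [0.5384, -0.0728, 0.093]
tool_rot: [-1.565, 0.118, -0.119]
contact_force: [0.8, 8.8, 5.6]
opening: 0.0852
```

Emit:
jog_arm:
  moves:
    - [0, 0, -1, 0, 0, 0]
    - [0, 0, 0, 0, 0, 0]

```text
t: 17.2
tool_pos: [0.5383, -0.0736, 0.093]
tool_rot: [-1.564, 0.118, -0.119]
contact_force: [0.1, 9.9, 6.6]
opening: 0.0852
```

Emit:
jog_arm:
  moves:
    - [0, 0, -1, 0, 0, 0]
    - [0, 0, 0, 0, 0, 0]

```text
t: 17.4
tool_pos: [0.5381, -0.0744, 0.0931]
tool_rot: [-1.564, 0.118, -0.119]
contact_force: [1.2, 11.0, 5.4]
opening: 0.0853
```

Emit:
jog_arm:
  moves:
    - [0, 0, -1, 0, 0, 0]
    - [0, 0, 0, 0, 0, 0]

```text
t: 17.6
tool_pos: [0.538, -0.0751, 0.0931]
tool_rot: [-1.563, 0.118, -0.119]
contact_force: [0.8, 10.3, 5.7]
opening: 0.0859
```

Emit:
jog_arm:
  moves:
    - [0, 0, -1, 0, 0, 0]
    - [0, 0, 0, 0, 0, 0]

```text
t: 17.8
tool_pos: [0.5379, -0.0757, 0.0931]
tool_rot: [-1.562, 0.118, -0.119]
contact_force: [0.2, 12.3, 7.3]
opening: 0.086
```

Emit:
jog_arm:
  moves:
    - [0, 0, -0.7, 0, 0, 0]
    - [0, 0, 0, 0, 0, 0]

```text
t: 18.0
tool_pos: [0.5378, -0.0761, 0.0931]
tool_rot: [-1.561, 0.118, -0.119]
contact_force: [1.7, 13.2, 6.6]
opening: 0.0854
```

Emit:
jog_arm:
  moves:
    - [0, 0, 0, 0, 0, 0]

```text
t: 18.1
tool_pos: [0.5379, -0.076, 0.0931]
tool_rot: [-1.561, 0.117, -0.119]
contact_force: [1.2, 12.2, 6.1]
opening: 0.0855
```

Emit:
jog_arm:
  moves:
    - [0, 0, -0.6, 0, 0, 0]
    - [0, 0, 0, 0, 0, 0]

```text
t: 18.3
tool_pos: [0.5378, -0.0764, 0.0931]
tool_rot: [-1.561, 0.117, -0.119]
contact_force: [0.1, 13.3, 6.9]
opening: 0.0853
```

Emit:
jog_arm:
  moves:
    - [0, 0, 0, 0, 0, 0]
    - [0, 0, 0, 0, 0, 0]

```text
t: 18.5
tool_pos: [0.5378, -0.0764, 0.0931]
tool_rot: [-1.561, 0.117, -0.119]
contact_force: [1.6, 14.0, 6.4]
opening: 0.0854
```

Emit:
jog_arm:
  moves:
    - [0, 0, 0, 0, 0, 0]

```text
t: 18.6
tool_pos: [0.5378, -0.0764, 0.0931]
tool_rot: [-1.561, 0.117, -0.119]
contact_force: [1.3, 13.9, 6.0]
opening: 0.0854
```

```bash
python3 - <<'E'
from h import *
st(); b=snap('side','pics/j1.png')[1];a=snap('scene','pics/j2.png')[1];st()
f=lambda x:cv2.convertScaleAbs(cv2.resize(x,(400,500),interpolation=2),alpha=1.6,beta=20)
cv2.imwrite('pics/j.png',np.hstack([f(b[245:320,220:280]),f(a[235:310,290:350])]))
E
```

```text
t 18.60 press xyz mm [-109.4   -0.5   93.1] F press [13.94  0.8   5.97] turn left [-0.007  0.     0.001] open 0.0854
t 18.70 press xyz mm [-109.4   -0.5   93.1] F press [14.28  0.94  7.18] turn left [-0.007  0.     0.001] open 0.0855
```

View pics/j.png

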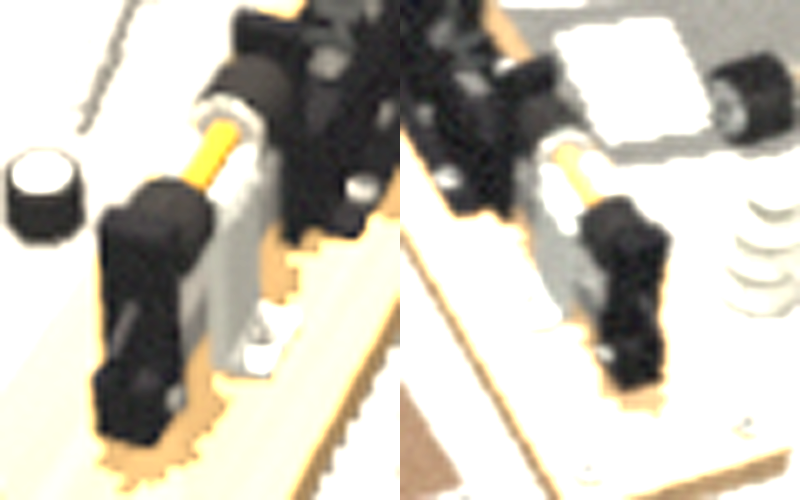

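The jaw is up against the wheel, and the force climbs steeply with no plateau, so the wheel looks home. I nudge slightly towards the 16 N optimum and hold.

Emit:
jog_arm:
  moves:
    - [0, 0, -0.5, 0, 0, 0]
    - [0, 0, 0, 0, 0, 0]
    - [0, 0, 0, 0, 0, 0]
    - [0, 0, 0, 0, 0, 0]

```text
t: 19.1
tool_pos: [0.5378, -0.0767, 0.093]
tool_rot: [-1.561, 0.117, -0.119]
contact_force: [1.3, 15.2, 6.6]
opening: 0.0854
```

Emit:
jog_arm:
  moves:
    - [0, 0, 0, 0, 0, 0]
    - [0, 0, 0, 0, 0, 0]

```text
t: 19.3
tool_pos: [0.5378, -0.0767, 0.093]
tool_rot: [-1.561, 0.117, -0.119]
contact_force: [1.3, 13.8, 7.3]
opening: 0.0854
```

Emit:
jog_arm:
  moves:
    - [0, 0, 7, 0, 0, 0]
    - [0, 0, 7, 0, 0, 0]
    - [0, 0, 7, 0, 0, 0]
    - [0, 0, 7, 0, 0, 0]
    - [0, 0, 0, 0, 0, 0]
    - [0, -20, 0, 0, 0, 0]
    - [0, -30, 0, 0, 0, 0]
    - [0, -30, 0, 0, 0, 0]
    - [0, -10, 0, 0, 0, 0]

```text
t: 20.2
tool_pos: [0.5429, -0.0532, 0.1859]
tool_rot: [-1.569, 0.114, -0.123]
contact_force: [1.1, 0.0, 0.7]
opening: 0.0854
```

Emit:
jog_arm:
  grip: 0
  moves:
    - [0, 0, -20, 0, 0, 0]
    - [0, 0, -25, 0, 0, 0]
    - [0, 0, -20, 0, 0, 0]
    - [0, 0, -12.4, 0, 0, 0]
    - [0, 0, 0, 0, 0, 0]
    - [0, 0, 0, 0, 0, 0]
    - [0, 0, 0, 0, 0, 0]
    - [0, 0, 0, 0, 0, 0]

```text
t: 21.0
tool_pos: [0.5297, -0.128, 0.1822]
tool_rot: [-1.567, 0.118, -0.118]
contact_force: [-0.2, 1.3, 0.9]
opening: -0.0
```

```bash
python3 - <<'E'
from h import *
st(); o,im=snap('wrist','pics/k0.png')
print(np.round([proj('wrist',O+PR@np.array(X)/1000,o) for X in([-160,0,63],[-113,0,107],[-163,0,63])],0))
cv2.imwrite('pics/k.png',cv2.convertScaleAbs(im,alpha=1.7,beta=20))
E
```

```text
t 21.00 press xyz mm [-161.6   -0.3  182.2] F press [1.24 0.4  0.87] turn left [-0.     0.001 -0.   ] open -0.0
[[284. 204.]
 [343. 221.]
 [281. 204.]]
```

View pics/k.png

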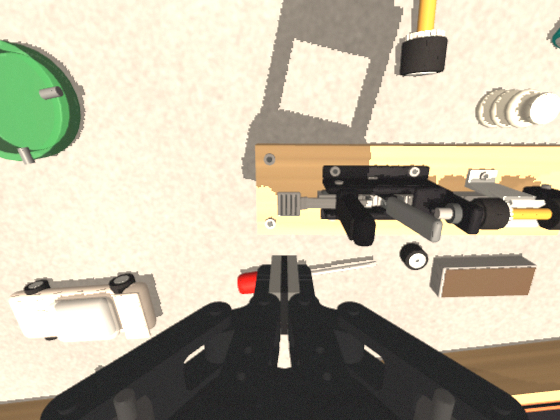

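The tab ribs are at (288,204), predicted (284,204), and the shut fingers are lined up over them with the handle clear to the right. Pressing down.

Emit:
jog_arm:
  moves:
    - [0, 25, 0, 0, 0, 0]
    - [0, 25, 0, 0, 0, 0]
    - [0, 25, 0, 0, 0, 0]
    - [0, 20, 0, 0, 0, 0]
    - [0, 12, 0, 0, 0, 0]
    - [0, 6, 0, 0, 0, 0]
    - [0, 0, 0, 0, 0, 0]

```text
t: 21.75
tool_pos: [0.5295, -0.1285, 0.0689]
tool_rot: [-1.567, 0.119, -0.118]
contact_force: [0.3, 0.2, -0.4]
opening: -0.0005
```

Emit:
jog_arm:
  moves:
    - [0, 3, 0, 0, 0, 0]
    - [0, 3, 0, 0, 0, 0]
    - [0, 3, 0, 0, 0, 0]
    - [0, 0, 0, 0, 0, 0]

```text
t: 22.15
tool_pos: [0.5298, -0.1289, 0.0604]
tool_rot: [-1.568, 0.118, -0.119]
contact_force: [0.4, -0.3, 0.3]
opening: -0.0002
```

Emit:
jog_arm:
  moves:
    - [0, 2, 0, 0, 0, 0]
    - [0, 2, 0, 0, 0, 0]
    - [0, 0, 0, 0, 0, 0]

```text
t: 22.45
tool_pos: [0.5299, -0.1296, 0.0568]
tool_rot: [-1.569, 0.118, -0.119]
contact_force: [-2.0, -4.3, 3.8]
opening: 0.0002
```

Emit:
jog_arm:
  moves:
    - [0, 2, 0, 0, 0, 0]
    - [0, 1, 0, 0, 0, 0]
    - [0, 0, 0, 0, 0, 0]

```text
t: 22.75
tool_pos: [0.531, -0.1304, 0.0558]
tool_rot: [-1.57, 0.116, -0.121]
contact_force: [-4.0, -6.5, 11.6]
opening: 0.0002
```

Emit:
jog_arm:
  moves:
    - [0, 1, 0, 0, 0, 0]
    - [0, 1, 0, 0, 0, 0]
    - [0, 0, 0, 0, 0, 0]

```text
t: 23.05
tool_pos: [0.532, -0.1311, 0.0551]
tool_rot: [-1.571, 0.115, -0.123]
contact_force: [-4.6, -8.1, 14.4]
opening: 0.0001
```

```bash
python3 - <<'E'
from h import *
b=snap('side','pics/l1.png')[1];a=snap('scene','pics/l2.png')[1];st()
f=lambda x:cv2.convertScaleAbs(cv2.resize(x,(400,500),interpolation=2),alpha=1.7,beta=20)
cv2.imwrite('pics/l.png',np.hstack([f(b[200:320,210:306]),f(a[200:320,260:356])]))
E
```

```text
t 23.15 press xyz mm [-164.3   -3.    55.1] F press [-9.74  3.61 15.02] turn left [ 0.003 -0.     0.005] open -0.0001
```

View pics/l.png

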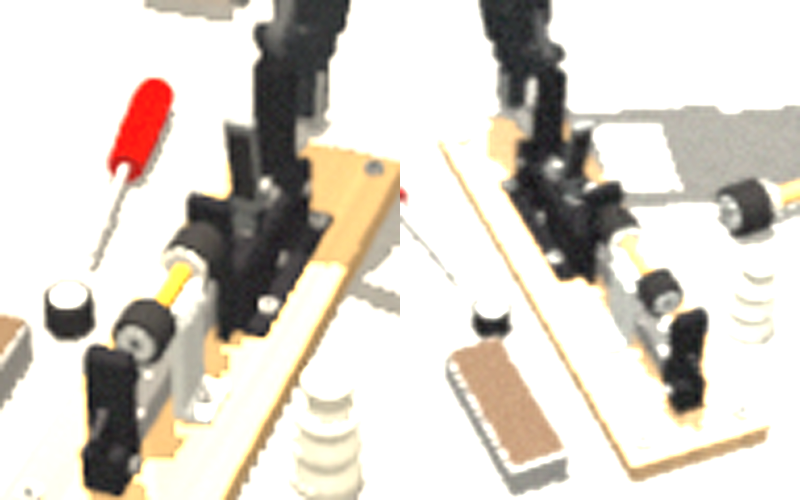

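The jaw has run back: its top is at (110,360) in the side crop, with a clear gap to the wheel at (143,330). The axle lies in the cradle and the bystanders are in place. I hold a moment longer, then lift off.

Emit:
jog_arm:
  moves:
    - [0, 0, 0, 0, 0, 0]
    - [0, 0, 0, 0, 0, 0]
    - [0, 0, 0, 0, 0, 0]
    - [0, 0, 0, 0, 0, 0]
    - [0, 0, 0, 0, 0, 0]
    - [0, 0, 0, 0, 0, 0]

```text
t: 23.75
tool_pos: [0.532, -0.1311, 0.0551]
tool_rot: [-1.571, 0.115, -0.123]
contact_force: [-4.4, -8.4, 14.5]
opening: -0.0
```

Emit:
jog_arm:
  moves:
    - [0, -4, 0, 0, 0, 0]
    - [0, -8, 0, 0, 0, 0]
    - [0, -15, 0, 0, 0, 0]
    - [0, -25, 0, 0, 0, 0]
    - [0, -30, 0, 0, 0, 0]
    - [0, -30, 0, 0, 0, 0]
    - [0, -30, 0, 0, 0, 0]
    - [0, 0, 0, 0, 0, 0]
    - [0, 0, 0, 0, 0, 0]

```text
t: 24.65
tool_pos: [0.5297, -0.1284, 0.194]
tool_rot: [-1.567, 0.117, -0.119]
contact_force: [0.5, -0.3, -0.6]
opening: 0.0002
```

```bash
python3 - <<'E'
from h import *
st(); b=snap('side','pics/m1.png')[1];a=snap('scene','pics/m2.png')[1];o,w=snap('wrist','pics/m3.png')
f=lambda x:cv2.convertScaleAbs(cv2.resize(x,(400,300),interpolation=2),alpha=1.7,beta=20)
g=cv2.imread('pics/b.png');s=cv2.imread('pics/a.png')
cv2.imwrite('pics/m.png',np.vstack([np.hstack([f(g[245:320,215:315]),f(b[245:320,215:315])]),np.hstack([f(s[225:300,280:380]),f(a[225:300,280:380])])]))
E
```

```text
t 24.65 press xyz mm [-162.    -0.3  194. ] F press [-0.22 -0.53 -0.58] turn left [-0.     0.001  0.001] open 0.0002
```

View pics/m.png

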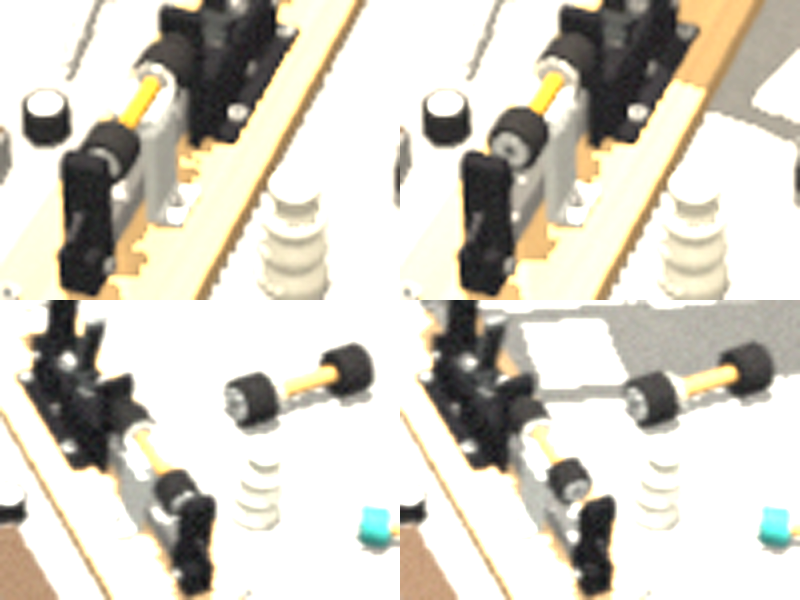

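```bash
python3 -c "
from station import ctrl
print(ctrl.finish_job())"
```

```text
the job is handed in; nothing more can be done
None
```

I pressed the wheel home, released the clamp and handed the job in at about 25 s of the 64 s allowed; no verdict was given.

- **Pressing:** I pumped the trigger four strokes with the open gripper, then made one last squeeze. It held about 14 N on the trigger for roughly 0.9 s, with readings from 13.2 to 15.2 N. By the given formula that is about 31 to 41 N at the jaw.
- **Release:** I held the tab down at 14–15 N for about a second, until the jaw had run back, and then lifted the gripper clear.

**Last checks:**
- The jaw is back at its starting place in both views, with a clear gap to the wheel.
- The visible brass is shorter than before, and the axle lies straight in its cradle.
- The nearby bystanders are unmoved in the final crops. The others were not looked at again after the release.
- Contact force on the tool is about 0 N.

**Not fully confirmed:**
- **Wheel gap:** The cameras cannot resolve 1 mm. That the wheel is home rests on the steep force climb, about 2.6 N/mm measured through the arm's own give, slightly under the 3–6 N/mm stated.
- **Jaw force:** I could not see the exact contact height on the trigger. If it was higher on the blade, the jaw force could have been up to about 46 N, still below the 55 N crush limit.
- **Position:** The wrist camera put the handle and tab about 3–5 mm from the position found with the fixed cameras. The clearances covered that.

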